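# Put three bar tools back on their own mats

## Task

The tamper, the tablet jar and the oat bottle stand on one another's mats: move them so that the tamper ends on the red mat, the tablet jar on the blue mat and the oat bottle on the yellow mat, each upright, let go and well centred on its mat. Make room by parking one of them upright on the empty white mat on the way, and leave the white mat empty again. Never tip anything over, and leave the jigger, the filter basket and the timer where they are.

Things in the scene. Friction and masses are not known exactly. Their poses are not given: they have to be found in the camera images.
- tamper_centre (a point): espresso tamper standing upright: round steel foot 58 mm across at the bottom, black handle above it whose round top end is 38 mm across, 106 mm tall in all. The point lies on its axis half-way up, 53 mm over its underside; z along its axis. Best gripped round the black handle about 25 mm above this point.
- tablet_jar_centre (a point): round jar of cleaning tablets, pale body with a wide silvery lid (fixed shut), 65 mm across, 84 mm tall. The point lies on its axis half-way up, 42 mm over its underside; z along its axis. Gripped round the side, about 15 mm above this point.
- oat_bottle_centre (a point): slim white oat-drink bottle with a yellow cap, round, 49 mm across, 207 mm tall; the body is straight up to about 140 mm, and the uppermost 32 mm are the cap, 28 mm across. The point lies on its axis half-way up, 103.5 mm over its underside; z along its axis. Too tall to go between most fingers down to its straight part, so it is gripped from above round the yellow cap, about 83 mm above this point. The tallest thing among the mats: lift the others over it or pass round it.
- red_mat_top (a point): red round silicone mat, 104 mm across, 6 mm thick, flat, fixed to the worktop; the tamper's own place. The point is the centre of its top face (z = 0.006); z up.
- blue_mat_top (a point): blue round silicone mat, 104 mm across, 6 mm thick, flat, fixed to the worktop; the tablet jar's own place. The point is the centre of its top face (z = 0.006); z up.
- yellow_mat_top (a point): yellow round silicone mat, 104 mm across, 6 mm thick, flat, fixed to the worktop; the oat bottle's own place. The point is the centre of its top face (z = 0.006); z up.
- white_mat_top (a point): white round silicone mat, 104 mm across, 6 mm thick, flat, fixed to the worktop; the spare one, empty at the start. The point is the centre of its top face (z = 0.006); z up.
- jigger_centre (a point): black hourglass-shaped jigger, 45 mm across, 90 mm tall, standing on the worktop behind the mats; a bystander. The point is half-way up.
- basket_centre (a point): round steel filter basket, 61 mm across, 22 mm tall, on the worktop behind the mats; a bystander. The point is half-way up.
- timer_centre (a point): white kitchen timer, 62 x 68 mm, 18 mm tall, lying on the worktop behind the mats; a bystander. The point is half-way up.
Mind the look-alikes: they are no part of the job. What is shaped like the part that bears tablet_jar_centre but orange is not meant.

How it is judged:
On the way:
1. one of the three things is parked upright on the white mat (((horizontal distance between tamper_centre and white_mat_top below 0.035 m and height (world z) of tamper_centre below 0.064 m and angle between tamper_centre's own z axis and vertical below 0.1 rad) or (horizontal distance between tablet_jar_centre and white_mat_top below 0.035 m and height (world z) of tablet_jar_centre below 0.053 m and angle between tablet_jar_centre's own z axis and vertical below 0.1 rad) or (horizontal distance between oat_bottle_centre and white_mat_top below 0.035 m and height (world z) of oat_bottle_centre below 0.1145 m and angle between oat_bottle_centre's own z axis and vertical below 0.1 rad))), for 0.2 s.
At the end, for the whole second after the job is handed in: The tamper stands on the red mat, the tablet jar on the blue mat and the oat bottle on the yellow mat, each within 15 mm of the mat's centre, upright within 0.1 rad, resting on the mat (not more than 5 mm above it) and at rest; so the white mat is empty (horizontal distance between tamper_centre and red_mat_top below 0.015 m and height (world z) of tamper_centre below 0.064 m and angle between each of tamper_centre, tablet_jar_centre, oat_bottle_centre's own z axis and vertical below 0.1 rad and horizontal distance between tablet_jar_centre and blue_mat_top below 0.015 m and height (world z) of tablet_jar_centre below 0.053 m and horizontal distance between oat_bottle_centre and yellow_mat_top below 0.015 m and height (world z) of oat_bottle_centre below 0.1145 m and linear speed of each of tamper, tablet_jar, oat_bottle below 0.02 m/s); the robot touches nothing.
It fails at once if the tamper, the jar or the bottle is tipped over (more than 0.6 rad) (angle between any of tamper_centre, tablet_jar_centre, oat_bottle_centre's own z axis and vertical above 0.6 rad).
It fails at once if the jigger, the filter basket or the timer is moved by more than 20 mm (distance of any of jigger_centre, basket_centre, timer_centre from where it was at the start of the episode above 0.02 m).
It also fails if it takes over 128 s, if anything falls off the work surface, if the arm or the gripper's body presses on something with over 40 N, if the wrist force passes 120 N, or if a joint passes its speed limit or range.

## Robot

A 6-joint arm with a two-finger parallel gripper is mounted at the origin on a cart in front of the work surface, level with it; the furniture and walls round the work are solid. World frame = base frame: x ahead of the robot, y to its left, z up, the work surface at z = 0. Lengths are in m, angles in rad, forces in N, time in s.
With the tool pointing down it reaches from about 0.225 to 0.875 m from the base axis. Payload 3.4 kg.
Tool frame: the origin (TCP) lies between the finger pads; the fingertips stand 25 mm ahead of it and the grasp point (between the pads) lies 6 mm ahead of it; z points along the fingers, y is the line along which they close (so a half turn about z gives the same grasp; the last joint's range is limited). The gripper opens to 85 mm and grips with 20 to 120 N. Pads are 22 mm wide; open, the fingers measure 114 mm over their backs; the gripper's body (76 mm by 85 mm) begins 54 mm behind the grasp point. The pads swing forward as they close: fully open they stand 13 mm farther back than shut.
Start: joints at [0.988, 0.276, 1.505, -0, 1.361, -0.121], TCP at [0.256, 0.515, 0.256] pointing down, gripper open.
Joint ranges: [-2.89, 2.89], [-0.75, 2.08], [0.22, 2.7], [-1.18, 4.32], [0.11, 2.71], [-2.7, 2.7]. Speed limits (rad/s): [2.57, 2.57, 3.14, 3.14, 3.14, 3.14].

## Interface

Orientations are given as a unit quaternion [w, x, y, z].
In Python, from rig import manip, cams, ticket gives the robot as it stands.
- The arm moves only by the tool step_arm, never from a script. Its argument "increments" is a list of rows, each an object with "dp": the shift along the world's x, y, z each as a share of 0.2 m, from -1 to 1, a list of three; "yaw": the turn about the world's z as a share of 0.15 rad, from -1 to 1; "grip": the opening, from 0 (shut) to 1 (fully open). In form: [{"dp": [tx, ty, tz], "yaw": yaw, "grip": grip}, ...]. A call has 1 to 5 rows; each row shifts and turns the commanded pose from where the row before left it; what a row does not reach is not made up. A row lasts 1/8 s, in which the tool goes at most 62.5 mm and 10.7 degrees, less where a joint would pass 70% of its speed; a pose out of reach is approached as far as the arm can. A call with a number of a shift or a turn outside -1 to 1 is refused whole. A call with a gripper value outside its range is refused whole. The fingers move at their own pace and stop on an object; "squeeze" is the grip in N (left out, the last holds). Time passes only in rows, so rows that do not move let the fingers close. It gives the time, the measured TCP pose, the force, the opening and the grip force at its end, in the units of the state.
- manip.get_state(): the state, without advancing time (a new reading comes with each control period).
- cams.get_image(name): name is "scene" or "top" or "wrist"; returns the picture (480x640x3 uint8, blue, green, red); there is no depth.
- cams.get_calibration(name): a dict with "fx", "fy", "cx", "cy" (pixels), "extrinsics" (4x4, takes a point from camera to world coordinates). Camera axes: x right, y up, looking along -z (the intrinsics and any distortion apply to the point x, -y, -z); pixel columns grow to the right and rows downward; lengths in m; the calibration is good to about 2 mm. A picture is of the moment at which its call begins: read the wrist's pose just before it. get_calibration takes no time and is no camera call; for the wrist camera it gives the pose at the moment of the call.
- ticket.sign_off(): hands the job in; it is judged then, once.
The state is a dict: "clock": time; "qpos": joint angles; "qd": joint speeds; "effort": joint torques, N m; "position": TCP position; "ee_rot": TCP orientation; "contact_force": force on the tool from outside, world axes, zero at the start; "moment": the same for the moment, N m; "width": finger opening in m; "gripper_force": force on a finger pad.
Only numpy, scipy, OpenCV 4.12 (cv2) and the standard library are available. Lean on these libraries where they do the work, as an engineer would, in place of code of your own. Each camera call takes 0.05 s, during which the arm holds its last target. There are 200 camera calls.

## Working session

There is one attempt and no reset: what is moved stays moved. The work goes in short steps, Python scripts to look and compute and a tool call to move; the robot and the scene stay as the last step left them, time stands still between calls to the robot, and variables do not carry over. Pictures are saved under pics/ and viewed, at most 14 in all, crops included, and the job is handed in when it is done.

Besides the shell and the picture viewer there is one more tool, called after "Request:" in YAML: its name, and indented under it one key for each argument. step_arm: Moves the arm, as the interface text tells. Shift numbers are shares of 0.2 m and turn numbers shares of 0.15 rad, none past 1 either way. Its arguments: {"type":"object","properties":{"increments":{"type":"array"},"squeeze":{"type":"number"}},"required":["increments"]}

```bash
mkdir -p pics
python3 - <<'E'
from rig import manip, cams
import cv2
s=manip.get_state();print(s['clock'],s['position'],s['ee_rot'],s['width'])
for n in("top","scene"):
    cv2.imwrite(f"pics/{n}0.png",cams.get_image(n))
    c=cams.get_calibration(n);print({k:(v if k!='extrinsics' else [list(map(lambda x:round(float(x),4),r)) for r in v]) for k,v in c.items()})
E
```

```text
0.0 [0.25591334 0.51435394 0.25542324] [-3.20292137e-04  2.28847456e-01  9.73461844e-01 -8.81273055e-04] 0.0854946643216573
{'fx': 532.086812219234, 'fy': 532.086812219234, 'cx': 315.8383768760935, 'cy': 246.84194153136949, 'extrinsics': [[-0.0274, 0.987, -0.1586, 0.2752], [-0.9996, -0.0269, 0.005, 0.0466], [0.0007, 0.1587, 0.9873, 1.3502], [0.0, 0.0, 0.0, 1.0]]}
{'fx': 549.0370203252427, 'fy': 549.0370203252427, 'cx': 323.88424864519857, 'cy': 240.05698362041056, 'extrinsics': [[0.5481, 0.5178, -0.6569, -0.4422], [-0.8364, 0.3451, -0.4258, -0.5233], [0.0062, 0.7828, 0.6222, 0.9624], [0.0, 0.0, 0.0, 1.0]]}
```

View pics/top0.png

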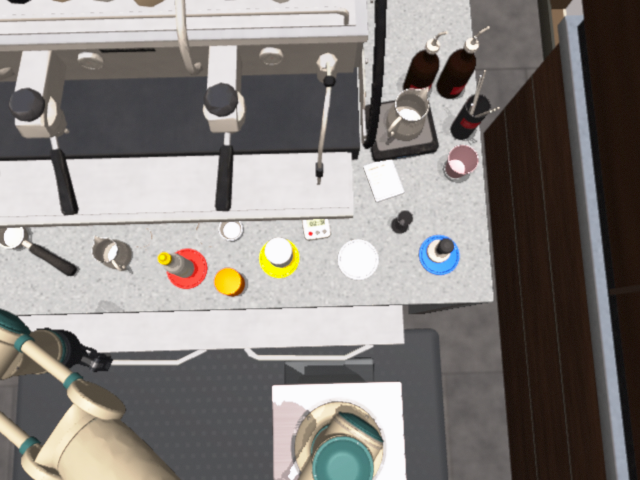

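View pics/scene0.png

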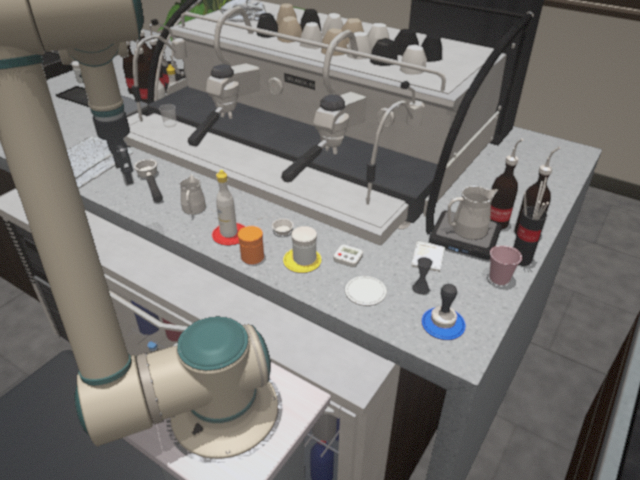

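The top view shows the bottle on the red mat (187,268), the jar on yellow (279,258), the tamper on blue (439,255), the empty white mat at (358,259), and the orange decoy at (229,282). The jigger (402,222), basket (231,231) and timer (316,229) stand behind.

```bash
cat > h.py <<'E'
import numpy as np, cv2
from rig import manip, cams
def ray(n,u,v,z,c=None):
    c=c or cams.get_calibration(n);E=np.array(c['extrinsics'])
    d=E[:3,:3]@np.array([(u-c['cx'])/c['fx'],-(v-c['cy'])/c['fy'],-1]);o=E[:3,3]
    return o+d*(z-o[2])/d[2]
def proj(n,p,c=None):
    c=c or cams.get_calibration(n);E=np.array(c['extrinsics'])
    q=E[:3,:3].T@(np.array(p)-E[:3,3]);return c['cx']+c['fx']*q[0]/-q[2],c['cy']-c['fy']*q[1]/-q[2]
def blob(img,lo,hi,near,r=45):
    h=cv2.cvtColor(img,cv2.COLOR_BGR2HSV);m=cv2.inRange(h,lo,hi)
    k=np.zeros_like(m);cv2.circle(k,near,r,255,-1);m&=k
    m=cv2.morphologyEx(m,cv2.MORPH_OPEN,np.ones((3,3),np.uint8))
    cs=cv2.findContours(m,cv2.RETR_EXTERNAL,cv2.CHAIN_APPROX_NONE)[0]
    c=max(cs,key=cv2.contourArea);return c
E
python3 - <<'E'
from h import *
im=cv2.imread('pics/top0.png')
for n,lo,hi,p in[('red',(0,150,80),(6,255,255),(187,268)),('yellow',(24,150,120),(36,255,255),(279,258)),('blue',(100,150,60),(125,255,255),(439,255)),('white',(0,0,215),(180,25,255),(358,259)),]:
    c=blob(im,lo,hi,p,26);(x,y),r=cv2.minEnclosingCircle(c);print(n,(x,y),r,ray('top',x,y,.006).round(4),cv2.boundingRect(c))
for n,p,z in[('cap',(164,258),.213),('jar',(278,247),.09),('tamper',(445,246),.112),('orange',(229,279),.084),('jig',(405,217),.09),('basket',(231,230),.022),('timer',(316,229),.018),('drip edge',(280,219),.0)]:
    print(n,ray('top',*p,z).round(3))
x=[im[200:300,140:300],im[200:300,320:480]]
cv2.imwrite('pics/z.png',np.vstack([cv2.resize(a,None,fx=3,fy=3,interpolation=cv2.INTER_CUBIC)[:300] for a in x])[:, :480])
E
```

```text
red (186.63636779785156, 268.2727355957031) 20.174955368041992 [0.4449 0.3696 0.006 ] (168, 249, 39, 40)
yellow (278.903564453125, 257.7485046386719) 19.942996978759766 [0.4655 0.1347 0.006 ] (259, 245, 40, 33)
blue (438.7755126953125, 254.82040405273438) 19.976028442382812 [ 0.4619 -0.2734  0.006 ] (420, 236, 39, 39)
white (357.1547546386719, 259.2678527832031) 21.733339309692383 [ 0.4562 -0.0646  0.006 ] (338, 239, 41, 41)
cap [0.442 0.369 0.213]
jar [0.48  0.131 0.09 ]
tamper [ 0.468 -0.264  0.112]
orange [0.407 0.249 0.084]
jig [ 0.545 -0.178  0.09 ]
basket [0.538 0.254 0.022]
timer [0.535 0.038 0.018]
drip edge [0.568 0.131 0.   ]
```

View pics/z.png

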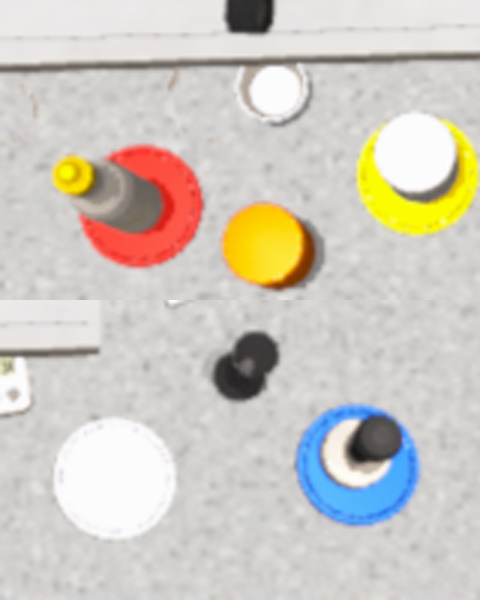

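Request:
step_arm:
  increments:
    - {"dp": [0.05,-0.26,0],"yaw": 0,"grip": 1}
    - {"dp": [0.05,-0.26,0],"yaw": 0,"grip": 1}
    - {"dp": [0.05,-0.26,0],"yaw": 0,"grip": 1}
    - {"dp": [0.05,-0.26,0],"yaw": 0,"grip": 1}
    - {"dp": [0.05,-0.26,0],"yaw": 0,"grip": 1}

```text
clock: 0.72
position: [0.3061, 0.2531, 0.2561]
ee_rot: [0.0, 0.229, 0.974, -0.0]
contact_force: [0.2, -0.9, 0.9]
width: 0.0856
gripper_force: 0.0
```

Request:
step_arm:
  increments:
    - {"dp": [0.08,-0.26,0],"yaw": 0,"grip": 1}
    - {"dp": [0.08,-0.26,0],"yaw": 0,"grip": 1}
    - {"dp": [0.08,-0.26,0],"yaw": 0,"grip": 1}
    - {"dp": [0.08,-0.26,0],"yaw": 0,"grip": 1}
    - {"dp": [0.08,-0.26,0],"yaw": 0,"grip": 1}

```text
clock: 1.35
position: [0.3862, -0.0069, 0.2563]
ee_rot: [0.0, 0.229, 0.973, 0.0]
contact_force: [1.0, 0.4, 0.4]
width: 0.0853
gripper_force: 0.0
```

Request:
step_arm:
  increments:
    - {"dp": [0.08,-0.26,0],"yaw": 0,"grip": 1}
    - {"dp": [0.08,-0.26,0],"yaw": 0,"grip": 1}
    - {"dp": [0.08,-0.26,0],"yaw": 0,"grip": 1}
    - {"dp": [0.08,-0.26,0],"yaw": 0,"grip": 1}
    - {"dp": [0.08,-0.2,0],"yaw": 0,"grip": 1}

```text
clock: 1.98
position: [0.4663, -0.2554, 0.2558]
ee_rot: [-0.0, 0.23, 0.973, 0.0]
contact_force: [0.4, 0.1, 0.1]
width: 0.0853
gripper_force: 0.0
```

Tracks well. A close look with the wrist camera.

```bash
cat >> h.py <<'E'
def look(name):
    s=manip.get_state();c=cams.get_calibration('wrist');im=cams.get_image('wrist')
    cv2.imwrite(f'pics/{name}.png',im);import pickle;pickle.dump(c,open(f'pics/{name}.pkl','wb'))
    print(s['clock'],s['position'].round(4) if hasattr(s['position'],'round') else s['position']);return im,c
E
python3 - <<'E'
from h import *
im,c=look('w1');print(np.array(c['extrinsics']).round(3),c['fx'])
for p in([.4619,-.2734,.006],[.468,-.264,.112],[.545,-.178,.09]):print(proj('wrist',p,c))
E
```

```text
1.975 [ 0.4663 -0.2554  0.2558]
[[ 0.446 -0.849 -0.283  0.393]
 [ 0.895  0.423  0.142 -0.219]
 [-0.    -0.316  0.949  0.373]
 [ 0.     0.     0.     1.   ]] 408.6556450316621
(np.float64(304.5626633212672), np.float64(200.324613177627))
(np.float64(313.9485624808057), np.float64(238.26900377507383))
(np.float64(463.6017650506446), np.float64(267.60187291325224))
```

View pics/w1.png

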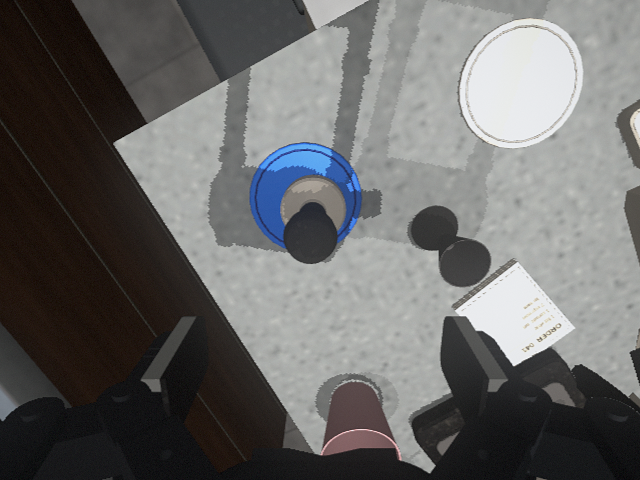

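The blue mat's centre is at about (305,198), the tamper's top at (310,236), its foot at (313,208), and the white mat at (521,83). The jigger is well clear at (465,262).

Run:
```python
from h import *
import pickle
c=pickle.load(open('pics/w1.pkl','rb'))
for p,z in[((310.5,236),.112),((313,209),.02),((305.5,198.5),.006),((521,83),.006),((465,262),.09)]:print(ray('w',*p,z,c).round(4))
```

```text
[ 0.4655 -0.2653  0.112 ]
[ 0.4696 -0.2682  0.02  ]
[ 0.4608 -0.2718  0.006 ]
[ 0.4535 -0.0641  0.006 ]
[ 0.5412 -0.1755  0.09  ]
```

Request:
step_arm:
  increments:
    - {"dp": [0,-0.05,-0.2],"yaw": 0,"grip": 1}
    - {"dp": [0,0,-0.2],"yaw": 0,"grip": 1}
    - {"dp": [0,0,-0.2],"yaw": 0,"grip": 1}
    - {"dp": [0,0,-0.2],"yaw": 0,"grip": 1}
    - {"dp": [0,0,-0.03],"yaw": 0,"grip": 1}

```text
clock: 2.65
position: [0.4642, -0.2616, 0.0877]
ee_rot: [-0.003, 0.229, 0.973, 0.001]
contact_force: [0.3, -0.0, 0.2]
width: 0.0854
gripper_force: 0.0
```

Request:
step_arm:
  increments:
    - {"dp": [0,0,0],"yaw": 0,"grip": 0.2}
    - {"dp": [0,0,0],"yaw": 0,"grip": 0.2}
    - {"dp": [0,0,0],"yaw": 0,"grip": 0.2}
    - {"dp": [0,0,0],"yaw": 0,"grip": 0.2}
    - {"dp": [0,0,0],"yaw": 0,"grip": 0.2}
  squeeze: 40

```text
clock: 3.28
position: [0.4672, -0.2643, 0.0922]
ee_rot: [0.002, 0.229, 0.973, -0.001]
contact_force: [-1.9, -1.0, 5.5]
width: 0.0362
gripper_force: 39.5
```

Request:
step_arm:
  increments:
    - {"dp": [0,0,0.15],"yaw": 0,"grip": 0.2}
    - {"dp": [0,0,0.15],"yaw": 0,"grip": 0.2}
    - {"dp": [-0.015,0.2,0],"yaw": 0,"grip": 0.2}
    - {"dp": [-0.015,0.2,0],"yaw": 0,"grip": 0.2}
    - {"dp": [-0.015,0.2,0],"yaw": 0,"grip": 0.2}

```text
clock: 3.9
position: [0.4561, -0.1415, 0.1498]
ee_rot: [-0.001, 0.229, 0.973, 0.001]
contact_force: [0.1, 0.8, -4.2]
width: 0.0363
gripper_force: 41.4
```

Request:
step_arm:
  increments:
    - {"dp": [-0.015,0.2,0],"yaw": 0,"grip": 0.2}
    - {"dp": [0,0.19,0],"yaw": 0,"grip": 0.2}
    - {"dp": [0,0,0],"yaw": 0,"grip": 0.2}
    - {"dp": [0,0,-0.1],"yaw": 0,"grip": 0.2}
    - {"dp": [0,0,-0.1],"yaw": 0,"grip": 0.2}

```text
clock: 4.53
position: [0.454, -0.0655, 0.1098]
ee_rot: [0.0, 0.229, 0.973, -0.0]
contact_force: [-0.6, -0.6, -5.2]
width: 0.0362
gripper_force: 41.8
```

Request:
step_arm:
  increments:
    - {"dp": [0,0,-0.05],"yaw": 0,"grip": 0.2}
    - {"dp": [0,0,-0.03],"yaw": 0,"grip": 0.2}
    - {"dp": [0,0,0],"yaw": 0,"grip": 0.2}
    - {"dp": [0,0,0],"yaw": 0,"grip": 0.2}

```text
clock: 5.03
position: [0.4547, -0.0655, 0.0948]
ee_rot: [0.001, 0.229, 0.973, -0.0]
contact_force: [-0.8, 0.6, -4.2]
width: 0.0364
gripper_force: 41.8
```

Request:
step_arm:
  increments:
    - {"dp": [0,0,-0.01],"yaw": 0,"grip": 0.2}
    - {"dp": [0,0,-0.005],"yaw": 0,"grip": 0.2}
    - {"dp": [0,0,0],"yaw": 0,"grip": 0.2}

```text
clock: 5.4
position: [0.4548, -0.0655, 0.0922]
ee_rot: [0.001, 0.229, 0.973, -0.0]
contact_force: [-1.2, -1.6, 4.7]
width: 0.0361
gripper_force: 42.3
```

Touching. Release, rise and go over the jar (~(0.471, 0.130)).

Request:
step_arm:
  increments:
    - {"dp": [0,0,0],"yaw": 0,"grip": 1}
    - {"dp": [0,0,0],"yaw": 0,"grip": 1}
    - {"dp": [0,0,0],"yaw": 0,"grip": 1}
    - {"dp": [0,0,0.2],"yaw": 0,"grip": 1}
    - {"dp": [0,0,0.2],"yaw": 0,"grip": 1}

```text
clock: 6.02
position: [0.4539, -0.0651, 0.1718]
ee_rot: [-0.001, 0.229, 0.973, 0.0]
contact_force: [-0.1, -1.1, -0.2]
width: 0.0855
gripper_force: 0.0
```

Request:
step_arm:
  increments:
    - {"dp": [0,0,0.2],"yaw": 0,"grip": 1}
    - {"dp": [0,0.25,0.2],"yaw": 0,"grip": 1}
    - {"dp": [0,0.25,0],"yaw": 0,"grip": 1}
    - {"dp": [0,0.25,0],"yaw": 0,"grip": 1}
    - {"dp": [0.05,0.22,0],"yaw": 0,"grip": 1}

```text
clock: 6.65
position: [0.4635, 0.1293, 0.2506]
ee_rot: [0.0, 0.229, 0.974, 0.0]
contact_force: [0.0, -0.5, -0.2]
width: 0.0854
gripper_force: 0.0
```

Request:
step_arm:
  increments:
    - {"dp": [0,0,0],"yaw": 0,"grip": 1}

```text
clock: 6.78
position: [0.4645, 0.1302, 0.2502]
ee_rot: [0.0, 0.227, 0.974, 0.001]
contact_force: [-0.7, -0.9, 0.4]
width: 0.0851
gripper_force: 0.0
```

Run:
```python
from h import *
im,c=look('w2')
```

```text
6.775 [0.4645 0.1302 0.2502]
```

View pics/w2.png

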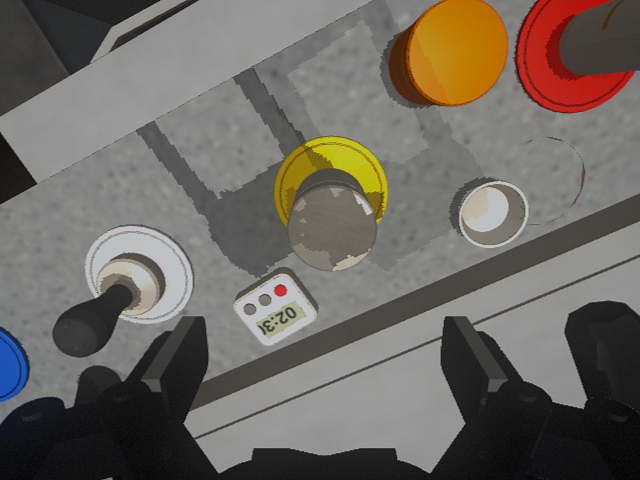

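The tamper stands on the white mat (140,273). The jar lid's centre is at (333,228) and the yellow mat's at about (331,193).

Run:
```python
from h import *
import pickle
c=pickle.load(open('pics/w2.pkl','rb'))
for p,z in[((333,228),.09),((331,193),.006),((140,273),.006),((140,285),.02)]:print(ray('w',*p,z,c).round(4))
```

```text
[0.4702 0.1345 0.09  ]
[0.4638 0.1376 0.006 ]
[ 0.4532 -0.0612  0.006 ]
[ 0.461  -0.0593  0.02  ]
```

Request:
step_arm:
  increments:
    - {"dp": [0.028,0.017,-0.2],"yaw": 0,"grip": 1}
    - {"dp": [0,0,-0.2],"yaw": 0,"grip": 1}
    - {"dp": [0,0,-0.2],"yaw": 0,"grip": 1}
    - {"dp": [0,0,-0.2],"yaw": 0,"grip": 1}
    - {"dp": [0,0,-0.1],"yaw": 0,"grip": 1}

```text
clock: 7.45
position: [0.4683, 0.1294, 0.0683]
ee_rot: [-0.002, 0.23, 0.973, -0.001]
contact_force: [-0.0, 0.9, 0.6]
width: 0.0855
gripper_force: 0.0
```

Request:
step_arm:
  increments:
    - {"dp": [0,0,0],"yaw": 0,"grip": 0.4}
    - {"dp": [0,0,0],"yaw": 0,"grip": 0.4}
    - {"dp": [0,0,0],"yaw": 0,"grip": 0.4}
    - {"dp": [0,0,0],"yaw": 0,"grip": 0.4}

```text
clock: 7.95
position: [0.4701, 0.1309, 0.071]
ee_rot: [0.001, 0.229, 0.973, 0.0]
contact_force: [-0.8, 0.4, -0.9]
width: 0.0643
gripper_force: 44.3
```

Request:
step_arm:
  increments:
    - {"dp": [0,0,0.2],"yaw": 0,"grip": 0.4}
    - {"dp": [0,0,0.25],"yaw": 0,"grip": 0.4}
    - {"dp": [0,0,0.25],"yaw": 0,"grip": 0.4}
    - {"dp": [0,-0.1,0.05],"yaw": 0,"grip": 0.4}
    - {"dp": [-0.01,-0.2,0],"yaw": 0,"grip": 0.4}
  squeeze: 50

```text
clock: 8.57
position: [0.4687, 0.0713, 0.2224]
ee_rot: [0.002, 0.227, 0.974, 0.001]
contact_force: [0.5, 0.2, -2.1]
width: 0.0638
gripper_force: 56.0
```

Request:
step_arm:
  increments:
    - {"dp": [-0.01,-0.25,0],"yaw": 0,"grip": 0.4}
    - {"dp": [-0.01,-0.25,0],"yaw": 0,"grip": 0.4}
    - {"dp": [-0.01,-0.25,0],"yaw": 0,"grip": 0.4}
    - {"dp": [0,-0.25,0],"yaw": 0,"grip": 0.4}
    - {"dp": [0,-0.25,0],"yaw": 0,"grip": 0.4}

```text
clock: 9.2
position: [0.4614, -0.1805, 0.2208]
ee_rot: [0.0, 0.229, 0.973, -0.0]
contact_force: [0.5, -0.5, -1.7]
width: 0.0638
gripper_force: 56.0
```

Request:
step_arm:
  increments:
    - {"dp": [0,-0.25,0],"yaw": 0,"grip": 0.4}
    - {"dp": [0,-0.22,0],"yaw": 0,"grip": 0.4}
    - {"dp": [0,0,0],"yaw": 0,"grip": 0.4}
    - {"dp": [0,0,0],"yaw": 0,"grip": 0.4}

```text
clock: 9.7
position: [0.4614, -0.2724, 0.2202]
ee_rot: [-0.0, 0.229, 0.973, 0.001]
contact_force: [-0.0, -0.5, -2.8]
width: 0.0637
gripper_force: 56.1
```

Centred; lower to ~0.072.

Request:
step_arm:
  increments:
    - {"dp": [0,0,-0.2],"yaw": 0,"grip": 0.4}
    - {"dp": [0,0,-0.2],"yaw": 0,"grip": 0.4}
    - {"dp": [0,0,-0.2],"yaw": 0,"grip": 0.4}
    - {"dp": [0,0,-0.08],"yaw": 0,"grip": 0.4}
    - {"dp": [0,0,-0.04],"yaw": 0,"grip": 0.4}

```text
clock: 10.32
position: [0.4615, -0.2712, 0.0756]
ee_rot: [-0.001, 0.228, 0.974, 0.001]
contact_force: [-0.1, -0.3, -1.3]
width: 0.0638
gripper_force: 56.1
```

Request:
step_arm:
  increments:
    - {"dp": [0,0,-0.01],"yaw": 0,"grip": 0.4}
    - {"dp": [0,0,0],"yaw": 0,"grip": 0.4}
    - {"dp": [0,0,0],"yaw": 0,"grip": 0.4}

```text
clock: 10.7
position: [0.4623, -0.2733, 0.0752]
ee_rot: [0.001, 0.229, 0.973, -0.0]
contact_force: [0.5, 0.4, -1.8]
width: 0.064
gripper_force: 56.1
```

Request:
step_arm:
  increments:
    - {"dp": [0,0,-0.01],"yaw": 0,"grip": 0.4}
    - {"dp": [0,0,-0.007],"yaw": 0,"grip": 0.4}
    - {"dp": [0,0,0],"yaw": 0,"grip": 0.4}

```text
clock: 11.08
position: [0.4617, -0.273, 0.0708]
ee_rot: [-0.0, 0.229, 0.973, 0.0]
contact_force: [-0.4, 0.3, -2.6]
width: 0.0642
gripper_force: 56.1
```

Request:
step_arm:
  increments:
    - {"dp": [0,0,-0.006],"yaw": 0,"grip": 0.4}
    - {"dp": [0,0,0],"yaw": 0,"grip": 0.4}

```text
clock: 11.32
position: [0.462, -0.2731, 0.0703]
ee_rot: [0.0, 0.229, 0.973, -0.0]
contact_force: [-1.5, 1.0, 3.1]
width: 0.0636
gripper_force: 56.4
```

Request:
step_arm:
  increments:
    - {"dp": [0,0,0],"yaw": 0,"grip": 1}
    - {"dp": [0,0,0],"yaw": 0,"grip": 1}
    - {"dp": [0,0,0],"yaw": 0,"grip": 1}
    - {"dp": [0,0,0.2],"yaw": 0,"grip": 1}
    - {"dp": [0,0,0.25],"yaw": 0,"grip": 1}

```text
clock: 11.95
position: [0.4611, -0.2725, 0.1595]
ee_rot: [-0.002, 0.229, 0.973, 0.001]
contact_force: [-0.3, -1.3, -0.9]
width: 0.0855
gripper_force: 0.0
```

Request:
step_arm:
  increments:
    - {"dp": [0,0,0.25],"yaw": 0,"grip": 1}
    - {"dp": [0,0,0.28],"yaw": 0,"grip": 1}
    - {"dp": [0,0,0.02],"yaw": 0,"grip": 1}
    - {"dp": [0,0,0],"yaw": 0,"grip": 1}

```text
clock: 12.45
position: [0.4616, -0.2728, 0.2696]
ee_rot: [0.0, 0.229, 0.973, 0.0]
contact_force: [-0.1, -0.3, 0.3]
width: 0.0854
gripper_force: 0.0
```

Run:
```python
from h import *
im,c=look('w3')
```

```text
12.45 [ 0.4616 -0.2728  0.2696]
```

View pics/w3.png

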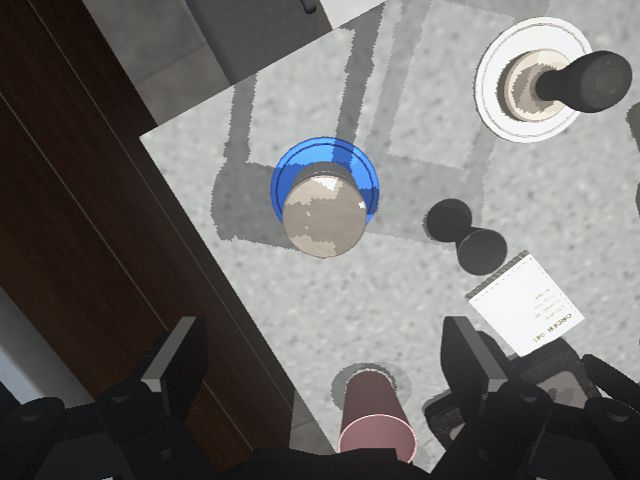

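The jar is upright on the blue mat: lid centre (325,217), mat centre (325,191). The tamper stands on the white mat at top right.

Run:
```python
from h import *
import pickle
c=pickle.load(open('pics/w3.pkl','rb'))
for p,z in[((325,215.5),.09),((325,191),.006),((535,86),.016)]:print(ray('w',*p,z,c).round(4))
```

```text
[ 0.4613 -0.2721  0.09  ]
[ 0.4606 -0.2715  0.006 ]
[ 0.4569 -0.0701  0.016 ]
```

Request:
step_arm:
  increments:
    - {"dp": [-0.01,0.29,0.02],"yaw": 0,"grip": 1}
    - {"dp": [-0.01,0.29,0],"yaw": 0,"grip": 1}
    - {"dp": [-0.01,0.29,0],"yaw": 0,"grip": 1}
    - {"dp": [-0.01,0.29,0],"yaw": 0,"grip": 1}
    - {"dp": [-0.01,0.29,0],"yaw": 0,"grip": 1}

```text
clock: 13.12
position: [0.4505, 0.0188, 0.2718]
ee_rot: [-0.002, 0.229, 0.973, -0.0]
contact_force: [1.3, 0.3, 0.3]
width: 0.0853
gripper_force: 0.0
```

Request:
step_arm:
  increments:
    - {"dp": [-0.01,0.29,0],"yaw": 0,"grip": 1}
    - {"dp": [-0.01,0.29,0],"yaw": 0,"grip": 1}
    - {"dp": [-0.01,0.29,0],"yaw": 0,"grip": 1}
    - {"dp": [-0.01,0.29,0],"yaw": 0,"grip": 1}
    - {"dp": [0,0.29,0],"yaw": 0,"grip": 1}

```text
clock: 13.75
position: [0.4426, 0.3085, 0.2715]
ee_rot: [-0.001, 0.229, 0.974, -0.001]
contact_force: [-0.3, 0.5, 0.7]
width: 0.0857
gripper_force: 0.0
```

Request:
step_arm:
  increments:
    - {"dp": [0,0.2,0],"yaw": 0,"grip": 1}
    - {"dp": [0,0.1,0],"yaw": 0,"grip": 1}
    - {"dp": [0,0,0],"yaw": 0,"grip": 1}
    - {"dp": [0,0,0],"yaw": 0,"grip": 1}

```text
clock: 14.25
position: [0.4437, 0.3654, 0.2733]
ee_rot: [-0.0, 0.229, 0.973, -0.001]
contact_force: [-0.0, -0.2, -0.7]
width: 0.0853
gripper_force: 0.0
```

Run:
```python
from h import *
im,c=look('w4')
```

```text
14.25 [0.4437 0.3654 0.2733]
```

View pics/w4.png

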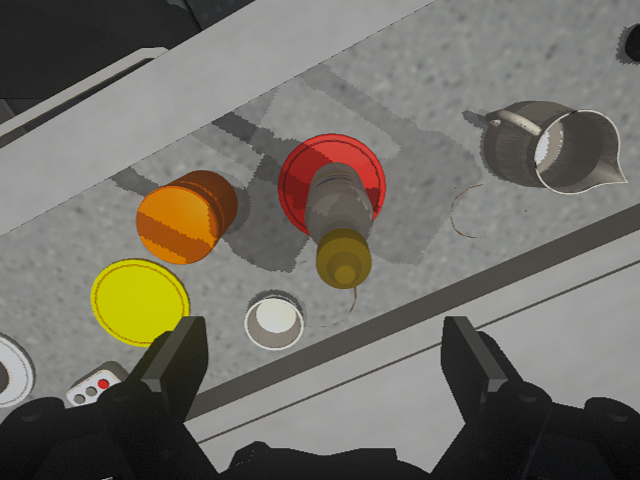

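The bottle's cap is at (343,260) with a small top at (345,273). The red mat's centre is at about (332,187), the yellow mat is free at (140,301), and the orange decoy is at (180,220).

Run:
```python
from h import *
import pickle
c=pickle.load(open('pics/w4.pkl','rb'))
for p,z in[((343,259),.185),((345,273),.213),((332,187),.006),((140,301),.006),((180,223),.084)]:print(ray('w',*p,z,c).round(4))
```

```text
[0.4469 0.3749 0.185 ]
[0.4433 0.3764 0.213 ]
[0.4426 0.3736 0.006 ]
[0.4616 0.1402 0.006 ]
[0.4006 0.2603 0.084 ]
```

Request:
step_arm:
  increments:
    - {"dp": [0.003,0.032,0],"yaw": 0,"grip": 1}
    - {"dp": [0,0,-0.15],"yaw": 0,"grip": 1}
    - {"dp": [0,0,-0.15],"yaw": 0,"grip": 1}
    - {"dp": [0,0,-0.07],"yaw": 0,"grip": 1}
    - {"dp": [0,0,0],"yaw": 0,"grip": 1}

```text
clock: 14.92
position: [0.4443, 0.3729, 0.1992]
ee_rot: [-0.001, 0.229, 0.973, -0.001]
contact_force: [-0.1, 0.4, 0.1]
width: 0.0855
gripper_force: 0.0
```

Request:
step_arm:
  increments:
    - {"dp": [0,0,0],"yaw": 0,"grip": 0.5}
    - {"dp": [0,0,0],"yaw": 0,"grip": 0.4}
    - {"dp": [0,0,0],"yaw": 0,"grip": 0.3}
    - {"dp": [0,0,0],"yaw": 0,"grip": 0.2}
    - {"dp": [0,0,0],"yaw": 0,"grip": 0.15}
  squeeze: 50

```text
clock: 15.55
position: [0.4449, 0.3738, 0.2007]
ee_rot: [0.001, 0.229, 0.973, 0.001]
contact_force: [0.2, -0.5, 4.0]
width: 0.0263
gripper_force: 49.3
```

Request:
step_arm:
  increments:
    - {"dp": [0,0,0],"yaw": 0,"grip": 0.15}
    - {"dp": [0,0,0],"yaw": 0,"grip": 0.15}

```text
clock: 15.8
position: [0.4449, 0.3738, 0.2006]
ee_rot: [0.001, 0.229, 0.973, 0.001]
contact_force: [0.1, 0.1, 6.0]
width: 0.0265
gripper_force: 49.3
```

Request:
step_arm:
  increments:
    - {"dp": [0,0,0.05],"yaw": 0,"grip": 0.1}
    - {"dp": [0,0,0.12],"yaw": 0,"grip": 0.1}
    - {"dp": [0,0,0.15],"yaw": 0,"grip": 0.1}
    - {"dp": [0,0,0.15],"yaw": 0,"grip": 0.1}
    - {"dp": [0,0,0.08],"yaw": 0,"grip": 0.1}
  squeeze: 70

```text
clock: 16.42
position: [0.4444, 0.3734, 0.3107]
ee_rot: [0.0, 0.229, 0.973, 0.0]
contact_force: [0.1, -0.0, -3.7]
width: 0.0261
gripper_force: 69.2
```

Request:
step_arm:
  increments:
    - {"dp": [0.01,-0.06,0],"yaw": 0,"grip": 0.1}
    - {"dp": [0.015,-0.13,0],"yaw": 0,"grip": 0.1}
    - {"dp": [0.015,-0.18,0],"yaw": 0,"grip": 0.1}
    - {"dp": [0.015,-0.2,0],"yaw": 0,"grip": 0.1}
    - {"dp": [0.015,-0.2,0],"yaw": 0,"grip": 0.1}

```text
clock: 17.05
position: [0.4573, 0.2171, 0.3078]
ee_rot: [-0.002, 0.229, 0.973, -0.001]
contact_force: [0.9, -0.1, -3.7]
width: 0.0261
gripper_force: 69.2
```

Request:
step_arm:
  increments:
    - {"dp": [0.015,-0.2,0],"yaw": 0,"grip": 0.1}
    - {"dp": [0.01,-0.14,0],"yaw": 0,"grip": 0.1}
    - {"dp": [0,-0.08,0],"yaw": 0,"grip": 0.1}
    - {"dp": [0,0,0],"yaw": 0,"grip": 0.1}
    - {"dp": [0,0,0],"yaw": 0,"grip": 0.1}

```text
clock: 17.68
position: [0.4632, 0.1361, 0.3094]
ee_rot: [-0.0, 0.229, 0.973, 0.0]
contact_force: [-0.5, 0.1, -3.4]
width: 0.026
gripper_force: 69.3
```

Request:
step_arm:
  increments:
    - {"dp": [0.004,0,-0.1],"yaw": 0,"grip": 0.1}
    - {"dp": [0,0,-0.15],"yaw": 0,"grip": 0.1}
    - {"dp": [0,0,-0.15],"yaw": 0,"grip": 0.1}
    - {"dp": [0,0,-0.08],"yaw": 0,"grip": 0.1}
    - {"dp": [0,0,-0.04],"yaw": 0,"grip": 0.1}

```text
clock: 18.3
position: [0.4637, 0.1364, 0.2047]
ee_rot: [-0.001, 0.228, 0.974, -0.0]
contact_force: [-0.3, -0.6, -2.6]
width: 0.0257
gripper_force: 69.4
```

Request:
step_arm:
  increments:
    - {"dp": [0,0,-0.01],"yaw": 0,"grip": 0.1}
    - {"dp": [0,0,0],"yaw": 0,"grip": 0.1}
    - {"dp": [0,0,0],"yaw": 0,"grip": 0.1}

```text
clock: 18.68
position: [0.4647, 0.1356, 0.2045]
ee_rot: [0.001, 0.229, 0.973, 0.0]
contact_force: [-0.5, 0.0, -3.7]
width: 0.0262
gripper_force: 69.4
```

Run:
```python
from h import *
a=cams.get_image('scene')[170:320,180:400];b=cams.get_image('top')[200:300,210:350]
cv2.imwrite('pics/c5.png',np.hstack([cv2.resize(a,(580,396),interpolation=cv2.INTER_CUBIC)[:, :400],cv2.resize(b,(400,286),interpolation=cv2.INTER_CUBIC)[np.minimum(np.arange(396),285)]]))
im,c=look('w5')
```

```text
18.775 [0.4646 0.1354 0.2043]
```

View pics/c5.png

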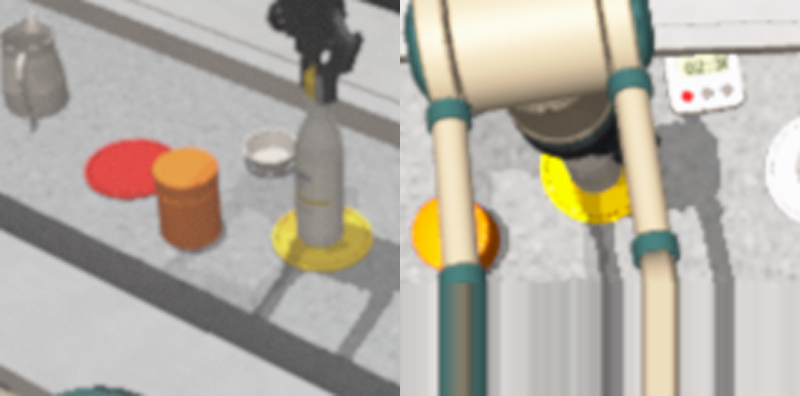

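View pics/w5.png

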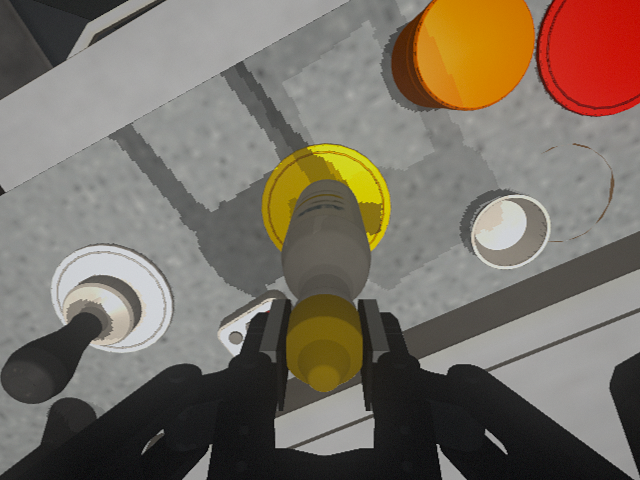

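The bottle hangs upright just over the yellow mat, centred on it (mat centre about (326,208) in the wrist view). Lower till contact.

Request:
step_arm:
  increments:
    - {"dp": [0,0,-0.01],"yaw": 0,"grip": 0.1}
    - {"dp": [0,0,-0.007],"yaw": 0,"grip": 0.1}
    - {"dp": [0,0,0],"yaw": 0,"grip": 0.1}

```text
clock: 19.2
position: [0.4645, 0.1354, 0.2008]
ee_rot: [0.0, 0.229, 0.973, 0.0]
contact_force: [-0.5, -0.2, 0.8]
width: 0.0257
gripper_force: 69.7
```

Request:
step_arm:
  increments:
    - {"dp": [0,0,-0.005],"yaw": 0,"grip": 0.1}
    - {"dp": [0,0,0],"yaw": 0,"grip": 0.1}

```text
clock: 19.45
position: [0.465, 0.1354, 0.2007]
ee_rot: [0.001, 0.229, 0.973, 0.0]
contact_force: [-1.7, -0.8, 6.4]
width: 0.026
gripper_force: 70.3
```

Request:
step_arm:
  increments:
    - {"dp": [0,0,0],"yaw": 0,"grip": 0.45}
    - {"dp": [0,0,0],"yaw": 0,"grip": 0.7}
    - {"dp": [0,0,0],"yaw": 0,"grip": 1}
    - {"dp": [0,0,0],"yaw": 0,"grip": 1}
    - {"dp": [0,0,0.1],"yaw": 0,"grip": 1}

```text
clock: 20.08
position: [0.4631, 0.1352, 0.2182]
ee_rot: [-0.002, 0.229, 0.973, -0.001]
contact_force: [0.0, 0.1, 0.3]
width: 0.0852
gripper_force: 0.0
```

Request:
step_arm:
  increments:
    - {"dp": [0,0,0.2],"yaw": 0,"grip": 1}
    - {"dp": [0,0,0.1],"yaw": 0,"grip": 1}
    - {"dp": [0,-0.25,0],"yaw": 0,"grip": 1}
    - {"dp": [0,-0.25,0],"yaw": 0,"grip": 1}
    - {"dp": [0,-0.25,0],"yaw": 0,"grip": 1}

```text
clock: 20.7
position: [0.4641, -0.0158, 0.2795]
ee_rot: [0.0, 0.228, 0.974, 0.0]
contact_force: [1.1, -0.5, -0.7]
width: 0.0857
gripper_force: 0.0
```

Request:
step_arm:
  increments:
    - {"dp": [-0.05,-0.25,0],"yaw": 0,"grip": 1}
    - {"dp": [0,-0.01,-0.2],"yaw": 0,"grip": 1}
    - {"dp": [0,0,0],"yaw": 0,"grip": 1}

```text
clock: 21.08
position: [0.452, -0.0666, 0.2372]
ee_rot: [-0.003, 0.23, 0.973, 0.0]
contact_force: [0.3, 0.6, 0.6]
width: 0.0854
gripper_force: 0.0
```

Run:
```python
from h import *
im,c=look('w6')
```

```text
21.075 [ 0.452  -0.0666  0.2372]
```

View pics/w6.png

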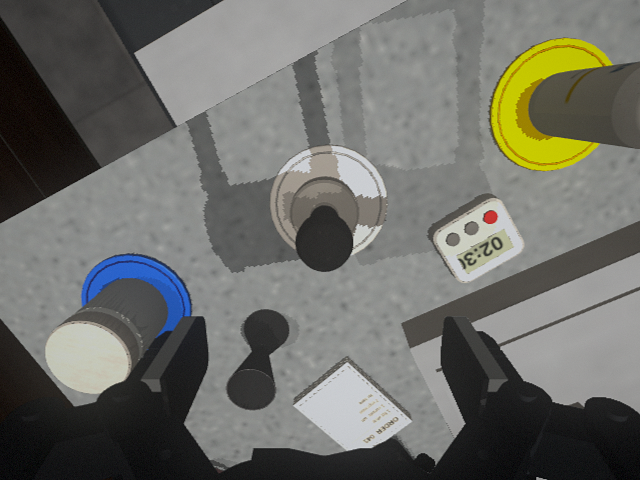

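The tamper is upright in the middle of the white mat (top at (324,239)), and the jar and bottle stand on their mats. Grip the tamper.

Request:
step_arm:
  increments:
    - {"dp": [0,0.005,-0.2],"yaw": 0,"grip": 1}
    - {"dp": [0,0,-0.2],"yaw": 0,"grip": 1}
    - {"dp": [0,0,-0.2],"yaw": 0,"grip": 1}
    - {"dp": [0,0,-0.13],"yaw": 0,"grip": 1}
    - {"dp": [0,0,0],"yaw": 0,"grip": 1}

```text
clock: 21.75
position: [0.4542, -0.0647, 0.0931]
ee_rot: [-0.001, 0.228, 0.974, 0.0]
contact_force: [0.9, 0.1, -0.2]
width: 0.0852
gripper_force: 0.0
```

Request:
step_arm:
  increments:
    - {"dp": [0,0,0],"yaw": 0,"grip": 0.2}
    - {"dp": [0,0,0],"yaw": 0,"grip": 0.2}
    - {"dp": [0,0,0],"yaw": 0,"grip": 0.2}
    - {"dp": [0,0,0],"yaw": 0,"grip": 0.2}
    - {"dp": [0,0,0],"yaw": 0,"grip": 0.2}
  squeeze: 40

```text
clock: 22.38
position: [0.4551, -0.0661, 0.0948]
ee_rot: [0.001, 0.229, 0.973, -0.0]
contact_force: [-1.6, -0.4, 6.2]
width: 0.0364
gripper_force: 39.3
```

Request:
step_arm:
  increments:
    - {"dp": [0,0,0.2],"yaw": 0,"grip": 0.2}
    - {"dp": [0,0,0.25],"yaw": 0,"grip": 0.2}
    - {"dp": [-0.2,0.1,0.1],"yaw": 0,"grip": 0.2}
    - {"dp": [-0.2,0.2,0],"yaw": 0,"grip": 0.2}
    - {"dp": [-0.2,0.2,0],"yaw": 0,"grip": 0.2}
  squeeze: 50

```text
clock: 23.0
position: [0.3321, 0.0354, 0.2032]
ee_rot: [-0.001, 0.23, 0.973, 0.0]
contact_force: [1.1, 1.1, -4.8]
width: 0.0361
gripper_force: 51.0
```

Request:
step_arm:
  increments:
    - {"dp": [0,0.25,0],"yaw": 0,"grip": 0.2}
    - {"dp": [0,0.25,0],"yaw": 0,"grip": 0.2}
    - {"dp": [0,0.25,0],"yaw": 0,"grip": 0.2}
    - {"dp": [0,0.25,0],"yaw": 0,"grip": 0.2}
    - {"dp": [0.1,0.25,0],"yaw": 0,"grip": 0.2}

```text
clock: 23.62
position: [0.3516, 0.2853, 0.2028]
ee_rot: [-0.001, 0.228, 0.974, -0.001]
contact_force: [1.9, -0.3, -5.3]
width: 0.0361
gripper_force: 51.3
```

Request:
step_arm:
  increments:
    - {"dp": [0.2,0.22,0],"yaw": 0,"grip": 0.2}
    - {"dp": [0.2,0.18,0],"yaw": 0,"grip": 0.2}
    - {"dp": [0.05,0.04,0],"yaw": 0,"grip": 0.2}
    - {"dp": [0,0,0],"yaw": 0,"grip": 0.2}
    - {"dp": [0,0,0],"yaw": 0,"grip": 0.2}

```text
clock: 24.25
position: [0.4426, 0.371, 0.2028]
ee_rot: [-0.001, 0.229, 0.973, -0.001]
contact_force: [-1.0, -0.4, -5.5]
width: 0.0361
gripper_force: 51.8
```

Lower to ~0.098, then touch down near 0.094.

Request:
step_arm:
  increments:
    - {"dp": [0.006,0.003,-0.15],"yaw": 0,"grip": 0.2}
    - {"dp": [0,0,-0.2],"yaw": 0,"grip": 0.2}
    - {"dp": [0,0,-0.1],"yaw": 0,"grip": 0.2}
    - {"dp": [0,0,-0.06],"yaw": 0,"grip": 0.2}
    - {"dp": [0,0,-0.015],"yaw": 0,"grip": 0.2}

```text
clock: 24.88
position: [0.4449, 0.3724, 0.0984]
ee_rot: [-0.0, 0.229, 0.973, -0.0]
contact_force: [-0.1, -0.3, -5.3]
width: 0.0362
gripper_force: 51.9
```

Request:
step_arm:
  increments:
    - {"dp": [0,0,-0.01],"yaw": 0,"grip": 0.2}
    - {"dp": [0,0,0],"yaw": 0,"grip": 0.2}
    - {"dp": [0,0,0],"yaw": 0,"grip": 0.2}

```text
clock: 25.25
position: [0.4457, 0.3732, 0.097]
ee_rot: [0.0, 0.229, 0.973, 0.0]
contact_force: [-0.3, 0.8, -5.6]
width: 0.0359
gripper_force: 51.9
```

Request:
step_arm:
  increments:
    - {"dp": [-0.005,-0.005,-0.01],"yaw": 0,"grip": 0.2}
    - {"dp": [0,0,-0.005],"yaw": 0,"grip": 0.2}
    - {"dp": [0,0,0],"yaw": 0,"grip": 0.2}

```text
clock: 25.62
position: [0.4456, 0.3722, 0.095]
ee_rot: [0.001, 0.229, 0.973, 0.001]
contact_force: [0.5, -3.0, 5.9]
width: 0.036
gripper_force: 52.6
```

Request:
step_arm:
  increments:
    - {"dp": [0,0,0],"yaw": 0,"grip": 1}
    - {"dp": [0,0,0],"yaw": 0,"grip": 1}
    - {"dp": [0,0,0],"yaw": 0,"grip": 1}
    - {"dp": [0,0,0.2],"yaw": 0,"grip": 1}
    - {"dp": [0,0,0.25],"yaw": 0,"grip": 1}

```text
clock: 26.25
position: [0.4436, 0.3716, 0.1829]
ee_rot: [-0.001, 0.229, 0.973, -0.001]
contact_force: [1.0, -0.0, -0.1]
width: 0.0856
gripper_force: 0.0
```

Request:
step_arm:
  increments:
    - {"dp": [0,0,0.25],"yaw": 0,"grip": 1}
    - {"dp": [-0.2,0.2,0.2],"yaw": 0,"grip": 1}
    - {"dp": [-0.25,0.2,0],"yaw": 0,"grip": 1}
    - {"dp": [-0.25,0.2,0],"yaw": 0,"grip": 1}
    - {"dp": [-0.25,0.2,0],"yaw": 0,"grip": 1}

```text
clock: 26.88
position: [0.2603, 0.5263, 0.2695]
ee_rot: [0.0, 0.229, 0.973, 0.0]
contact_force: [0.8, 1.0, 0.3]
width: 0.0856
gripper_force: 0.0
```

Request:
step_arm:
  increments:
    - {"dp": [0,0,0],"yaw": 0,"grip": 1}
    - {"dp": [0,0,0],"yaw": 0,"grip": 1}

```text
clock: 27.12
position: [0.2618, 0.5251, 0.2692]
ee_rot: [0.0, 0.228, 0.974, -0.0]
contact_force: [-0.1, -0.4, 0.3]
width: 0.0851
gripper_force: 0.0
```

Run:
```python
from h import *
im=cams.get_image('top');cv2.imwrite('pics/top9.png',im)
cv2.imwrite('pics/c9.png',cv2.resize(im[195:315,150:470],(800,300),interpolation=cv2.INTER_CUBIC))
```

```text
(no output)
```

View pics/c9.png

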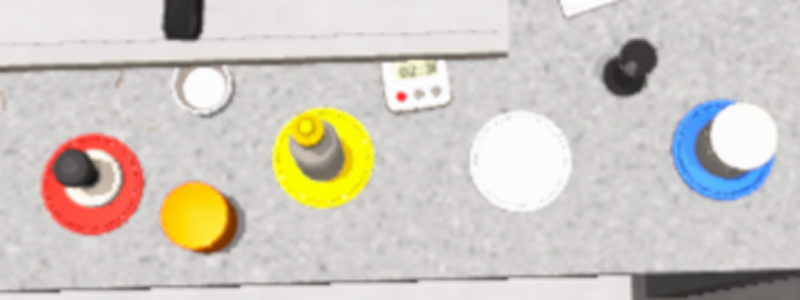

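Tamper on red (top at crop (75,168)), bottle on yellow (cap (307,129)), jar on blue (lid (744,137)), and the white mat is empty. Check the centring numerically.

Run:
```python
from h import *
for n,(u,v),z,m in[('tamper',(75,168),.112,(92,184)),('bottle',(307,128),.213,(323,158)),('jar',(744,137),.09,(723,149.5))]:
    f=lambda u,v,z:ray('top',150+u*.4,195+v*.4,z)
    print(n,((f(u,v,z)-f(*m,.006))[:2]*1000).round(1))
```

```text
tamper [ 2.2 -9.3]
bottle [-2.5 -0. ]
jar [-0.1 -0.8]
```

The tamper may be a few mm off, so take one close look.

Request:
step_arm:
  increments:
    - {"dp": [0.2,-0.19,0],"yaw": 0,"grip": 1}
    - {"dp": [0.25,-0.19,0],"yaw": 0,"grip": 1}
    - {"dp": [0.25,-0.19,0],"yaw": 0,"grip": 1}
    - {"dp": [0.2,-0.19,0],"yaw": 0,"grip": 1}
    - {"dp": [0,0,0],"yaw": 0,"grip": 1}

```text
clock: 27.8
position: [0.4455, 0.3693, 0.2692]
ee_rot: [0.001, 0.233, 0.972, -0.001]
contact_force: [-1.0, 0.5, 1.0]
width: 0.0854
gripper_force: 0.0
```

Request:
step_arm:
  increments:
    - {"dp": [0,0,0],"yaw": 0,"grip": 1}

```text
clock: 27.92
position: [0.442, 0.3725, 0.2693]
ee_rot: [-0.0, 0.23, 0.973, 0.0]
contact_force: [-0.3, -0.3, -0.2]
width: 0.0855
gripper_force: 0.0
```

Run:
```python
from h import *
im,c=look('w7')
print(proj('w',[.4449,.3720,.112],c),proj('w',[.4449,.3720,.006],c))
```

```text
27.925 [0.442  0.3725 0.2693]
(np.float64(325.48057959429053), np.float64(228.80087231725832)) (np.float64(325.1587924654624), np.float64(195.81528467046982))
```

View pics/w7.png

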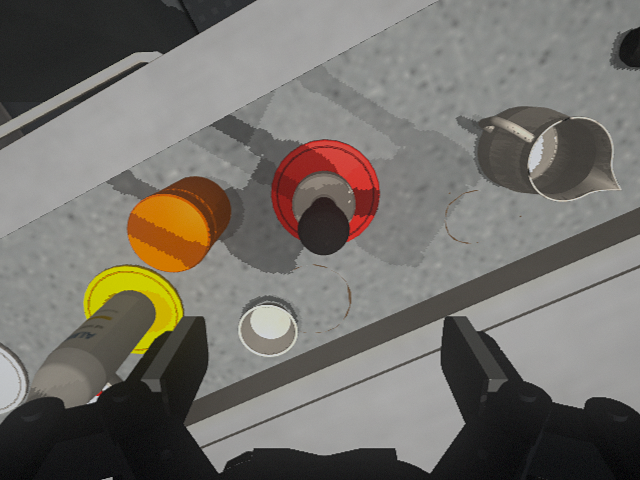

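The mat's centre is at (326,193) and the tamper's top at (324.5,229). That fits a tamper about 3 mm off centre and upright, and the gripper is clear, so hand in.

```bash
python3 -c "
from rig import ticket
print(ticket.sign_off())"
```

```text
the job is handed in; nothing more can be done
None
```

I handed the job in at about 28 s on the clock: the tamper stands on red (about 3 mm off centre), the jar on blue (about 1 mm) and the bottle on yellow (about 3 mm), all upright and let go, white is empty again after the tamper was parked there, and the jigger, basket and timer were not touched; sign-off returned no verdict.

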